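Close the food carrier and click its vent cap home

TASK

The food carrier is loaded: swing its open lid fully shut, then take the round flat-topped vent cap from the counter and press it straight down over the stud on the lid until you feel it click and its rim sits flush on the stud's collar. Keep pressing firmly after the click and finish like that, still holding the cap and pushing it down: do not let go at the end. Leave the other things on the counter standing where they are.

Things in the scene. Friction and masses are not known exactly. Their poses are not given: they have to be found in the camera images.
- lid (a joint): hinge of the lid, rad: 0 shut, grows as it opens, starts at 0.9 to 1.3. It is stiff: the lid stays where it is left; about 0.3 to 0.6 N m swings it. The lid is a grey slab 180 mm (hinge to free edge) by 220 mm by 18 mm thick, no handle, on a grey box 180 x 220 x 100 mm that is fixed to the counter
- lid_hinge (a point): middle of the hinge line, at the lid's underside, on the box's side farthest from the robot, 100 mm above the counter. Axes turn with the lid: -x to the free edge, y along the hinge line (level), z the lid's outward normal (up when shut). At opening q a lid point (-a, 0, h) lies a cos q - h sin q nearer the robot than the hinge and a sin q + h cos q higher
- lid_push (a point): point on the lid's outer face, 20 mm from the free edge, mid-width, 160 mm from the hinge: a good place to push. Axes as lid_hinge
- stud_seat (a point): centre of the top of the stud's collar, on which the cap's rim comes to sit; z along the post (up when the lid is shut, this point then 122 mm above the counter). The steel stud stands at the middle of the lid's outer face, 90 mm from the hinge: from its collar rises a post 18 mm across and 22 mm high, the top 7 mm tapered to 9 mm across
- stud: the same stud; origin on the lid's face at the foot of the collar, 4 mm below stud_seat; same axes. The collar is 46 mm across and 4 mm high; four small sprung balls stick out of the post 9 mm above stud_seat
- cap_center (a point): centre of the vent cap, half-way up: a plain black upright cylinder 36 mm across and 44 mm tall, flat top, standing mouth down on the counter, 28 to 46 g. z along its axis, up. Over the stud, its bead meets the balls with this centre about 32 mm above stud_seat; fully home, with the rim on the collar, this centre is 22 mm above stud_seat
- cap: the same vent cap; origin at the centre of its mouth, 22 mm below cap_center. The mouth is 21 mm across at an inner bead 4 mm above the rim, the hollow 28 mm deep. Pushed with about 7 to 11 N the bead rides over the stud's balls; the force then drops and the balls draw the cap down (up to 10 N), and 10 mm below first touch the rim lands on the collar, which is rigid
- nozzle: black cone-shaped bottle nozzle, 40 mm across its foot, 60 mm tall, pointed top; not the vent cap. Origin at the centre of its underside
- cups: nested stack of black takeaway cups with white rims, 90 mm across, 250 mm tall; origin under its centre
- lids: stack of white cup lids, 90 mm across, 90 mm tall; origin under its centre
- sauce: standing yellow squeeze bottle, 64 mm across, 200 mm tall; origin under its centre
- shaker: steel pepper shaker, 45 mm across, 78 mm tall; origin under its centre
- ramekin: small steel sauce bowl, 66 mm across, 30 mm tall; origin under its centre
- spoon: steel serving spoon, 190 mm long, lying flat; origin under the middle of its length
Things that resemble listed ones, but are neither listed nor needed, are in the scene too. Leave any pink look-alike of the cap alone.

How it is judged (in metres and radians):
On the way, in this order (a step that is already met when the one before it is completed fails the run):
1. the carrier's lid is shut (value of joint lid below 0.04 rad), for 0.2 s.
2. the cap has clicked home on the stud and is still being pressed (value of joint lid below 0.04 rad and z of cap_center in the frame of stud_seat between 0.018 and 0.0245 m and horizontal distance between cap_center and stud_seat below 0.005 m and angle between the z axis of cap_center and the z axis of stud_seat, either way round below 0.1 rad and contact force between cap and stud above 3 N and contact force between the fingers and cap above 3 N), for 0.5 s.
At the end, for the whole second after the job is handed in: The lid is shut (joint under 0.04 rad); the cap is home on the stud, its centre within 18 to 24.5 mm above the collar (22 nominal), within 5 mm of the axis and 0.1 rad of square; the fingers touch the cap with over 3 N and the cap bears on the stud with over 3 N, through the last second (all of step 2); the arm keeps its last pose, push and grip.
It fails at once if another thing on the counter was moved more than 40 mm (distance of any of nozzle, cups, lids, sauce, shaker, ramekin, spoon from where it was at the start of the episode above 0.04 m).
It fails at once if another thing on the counter was knocked over (angle between any of nozzle, cups, lids, sauce, shaker, ramekin's own z axis and vertical above 0.6 rad).
It also fails if it takes over 51 s, if anything falls off the work surface, if the arm or the gripper's body presses on something with over 40 N, if the wrist force passes 120 N, or if a joint passes its speed limit or range.

ROBOT

A 6-joint arm with a two-finger parallel gripper is mounted at the origin on the work surface. World frame = base frame: x ahead of the robot, y to its left, z up, the work surface at z = 0. Lengths are in m, angles in degrees, forces in N, time in s.
With the tool pointing down it reaches from about 0.25 to 0.725 m from the base axis. Payload 9.7 kg.
Tool frame: the origin (TCP) lies on the centre line of the jaws, within the pads' length; the fingertips stand tip_reach ahead of it and the grasp point (between the pads) lies 2 mm behind it (tip_reach is the distance from the TCP to the fingertips, in m); z points along the fingers, y is the direction in which the jaws open and shut (so a half turn about z gives the same grasp; the last joint's range is limited). The gripper opens to 85 mm and grips with 20 to 120 N. Pads are 22 mm wide; open, the fingers measure 114 mm over their backs; the gripper's body (76 mm by 85 mm) begins 54 mm behind the grasp point. The pads swing forward as they close: fully open they stand 13 mm farther back than shut.
Start: joints at [72.88, 4.979, 10.078, 95.1, 0, 90], TCP at [0.162, 0.526, 0.248] pointing down, gripper open.
Joint ranges: [-179.16, 179.16], [-48.56, 103.87], [-65.8, 70.77], [-126.05, 130.52], [-82.76, 87.17], [-180, 180]. Speed limits (degrees/s): [127.2, 127.2, 147.25, 180, 180, 180].

INTERFACE

Orientations are given as [roll, pitch, yaw] about the fixed x, y, z axes, in that order (R = Rz(yaw) Ry(pitch) Rx(roll)).
In Python, from workcell import get_obs, camera, calibration, job_done, tip_reach gives the robot as it stands.
- The arm moves only by the tool apply_moves, never from a script. Its argument "rows" is a list of rows, each a list of 7 numbers: the shift along the world's x, y, z in mm, then the turn, a rotation vector about the world's x, y, z in degrees, then the closure, from 0 (fully open) to 1 (shut). A call has 1 to 20 rows; each row shifts and turns the commanded pose from where the row before left it; what a row does not reach is not made up. A row lasts 1/8 s, in which the tool goes at most 62.5 mm and 10.7 degrees, less where a joint would pass 70% of its speed; a pose out of reach is approached as far as the arm can. A call with a gripper value outside its range is refused whole. The fingers move at their own pace and stop on an object; "grip_force" is the grip in N (left out, the last holds). Time passes only in rows, so rows that do not move let the fingers close. It gives the time, the measured TCP pose, the force and the opening at its end, in the units of the state.
- get_obs(): the state, without advancing time (a new reading comes with each control period).
- camera(name): name is "scene" or "side" or "wrist"; returns the picture (384x512x3 uint8, red, green, blue); there is no depth.
- calibration(name): a dict with "intrinsics" (3x3 intrinsics, pixels), "T" (4x4, takes a point from camera to world coordinates); the wrist camera has in their place "mount" (4x4, takes a point from camera to tool coordinates, whose origin is the TCP and whose axes are the flange's). Camera axes: x right, y down, z forward; pixel columns grow to the right and rows downward; lengths in m; the calibration is good to about 2 mm. A picture is of the moment at which its call begins: read the wrist's pose just before it. calibration takes no time and is no camera call.
- job_done(): hands the job in, once; it reports no verdict.
The state is a dict: "time": time; "q": joint angles; "qd": joint speeds; "joint_efforts": joint torques, N m; "ee_pos": TCP position; "tcp_rot": TCP orientation; "wrist_force": force on the tool from outside, world axes, zero at the start; "torque": the same for the moment, N m; "opening": finger opening in m.
Only numpy, scipy, OpenCV 4.12 (cv2) and the standard library are available. Lean on these libraries where they do the work, as an engineer would, in place of code of your own. Each camera call takes 0.05 s, during which the arm holds its last target.

## Working session

There is one attempt and no reset: what is moved stays moved. The work goes in short steps, Python scripts to look and compute and a tool call to move; the robot and the scene stay as the last step left them, time stands still between calls to the robot, and variables do not carry over. Pictures are saved under pics/ and viewed, and the job is handed in when it is done.

Besides the shell and the picture viewer there is one more tool, called after "Emit:" by a JSON object that holds its "fn" and its "kwargs", one argument or row to a line. apply_moves: Moves the arm, as the interface text tells. Its arguments: {"type":"object","properties":{"rows":{"type":"array","items":{"type":"array","items":{"type":"number"}}},"grip_force":{"type":"number"}},"required":["rows"]}

```bash
ls; mkdir -p pics; python3 - <<'E'
from workcell import *
import cv2, json
print(get_obs()); print(tip_reach if not callable(tip_reach) else tip_reach())
for n in ("scene","side","wrist"):
    c=calibration(n); print(n,{k:__import__('numpy').round(v,4).tolist() for k,v in c.items()})
    cv2.imwrite(f"pics/{n}0.png",cv2.cvtColor(camera(n),cv2.COLOR_RGB2BGR))
E
```

```text
pics
{'time': 0.0, 'q': array([ 7.28793908e+01,  5.01112893e+00,  1.00331594e+01,  9.50987394e+01,
       -1.70968939e-03,  9.00013695e+01]), 'qd': array([ 0.0220521 ,  0.08573605,  0.03018042, -0.08449549,  0.05383284,
        0.03964201]), 'joint_efforts': array([ 9.86349842e-04, -5.20394003e+01,  4.64801967e+01,  1.66505284e-02,
        1.44643218e-04, -4.86669563e-06]), 'ee_pos': array([0.16185757, 0.52542649, 0.24757118]), 'tcp_rot': array([-1.79923291e+02,  1.71152132e-03,  1.62878024e+02]), 'wrist_force': array([-0.60560585, -0.38032955,  0.31102132]), 'torque': array([ 0.01378041, -0.00320536, -0.02491309]), 'opening': 0.08536041000747323}
0.017
scene {'intrinsics': [[458.2166, 0.0, 246.3726], [0.0, 458.2166, 193.372], [0.0, 0.0, 1.0]], 'T': [[-0.2795, 0.659, -0.6983, 1.5009], [0.96, 0.2028, -0.1929, 0.2392], [0.0145, -0.7243, -0.6893, 1.0817], [0.0, 0.0, 0.0, 1.0]]}
side {'intrinsics': [[425.1879, 0.0, 258.121], [0.0, 425.1879, 194.5122], [0.0, 0.0, 1.0]], 'T': [[0.8642, -0.3687, 0.3424, 0.1245], [-0.5032, -0.6404, 0.5803, -0.7002], [0.0053, -0.6738, -0.7389, 0.9648], [0.0, 0.0, 0.0, 1.0]]}
wrist {'intrinsics': [[280.0032, 0.0, 257.9054], [0.0, 280.0032, 190.1701], [0.0, 0.0, 1.0]], 'mount': [[-0.0, -0.9646, -0.2638, 0.0664], [1.0, -0.0004, 0.0013, -0.0001], [-0.0014, -0.2638, 0.9646, -0.125], [0.0, 0.0, 0.0, 1.0]]}
```

View pics/scene0.png

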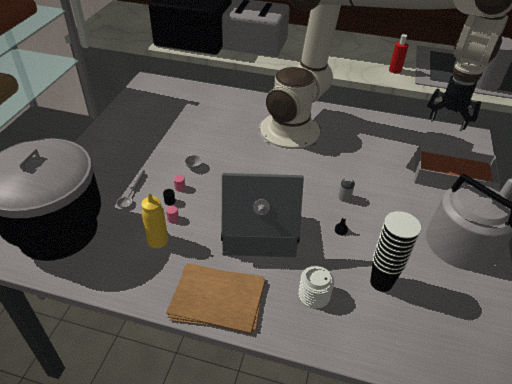

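View pics/side0.png

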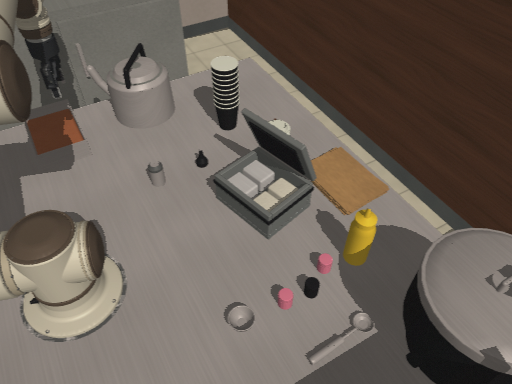

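View pics/wrist0.png

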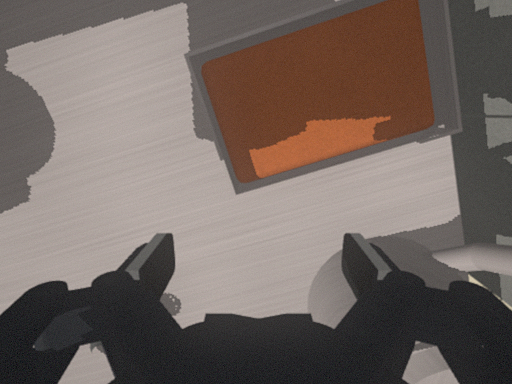

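Scene view: the black upright cylinder, probably the cap, is at scene (169,197) and side (312,288). Possible mix-ups are the pink look-alikes at scene (180,183) and (172,214), and the black nozzle with its pointed top at (341,228). The lid stands open at scene (262,208). I'll take close crops and make a first localization.

```bash
cat > h.py <<'E'
import numpy as np, cv2
from workcell import *
def ray(name,u,v):
    c=calibration(name);K=np.array(c["intrinsics"]);T=np.array(c["T"])
    d=T[:3,:3]@np.linalg.solve(K,[u,v,1.]);return T[:3,3],d/np.linalg.norm(d)
def onz(name,u,v,z):
    o,d=ray(name,u,v);return o+d*(z-o[2])/d[2]
def tri(uv1,uv2):
    o1,d1=ray("scene",*uv1);o2,d2=ray("side",*uv2)
    s=np.linalg.lstsq(np.c_[d1,-d2],o2-o1,rcond=None)[0]
    a,b=o1+s[0]*d1,o2+s[1]*d2;return (a+b)/2,np.linalg.norm(a-b)
def proj(name,p):
    c=calibration(name);K=np.array(c["intrinsics"]);T=np.linalg.inv(np.array(c["T"]))
    q=K@(T[:3,:3]@np.array(p)+T[:3,3]);return q[:2]/q[2]
def wcam(o):
    from scipy.spatial.transform import Rotation as R
    M=np.array(calibration("wrist")["mount"]);T=np.eye(4);T[:3,:3]=R.from_euler('xyz',o["tcp_rot"],degrees=True).as_matrix();T[:3,3]=o["ee_pos"];return T@M
def wray(o,u,v):
    T=wcam(o);K=np.array(calibration("wrist")["intrinsics"]);d=T[:3,:3]@np.linalg.solve(K,[u,v,1.]);return T[:3,3],d/np.linalg.norm(d)
def wproj(o,p):
    T=np.linalg.inv(wcam(o));K=np.array(calibration("wrist")["intrinsics"]);q=K@(T[:3,:3]@np.array(p)+T[:3,3]);return q[:2]/q[2]
E
python3 - <<'E'
from h import *
a=cv2.imread("pics/scene0.png");b=cv2.imread("pics/side0.png")
f=lambda im,x,y,w,h,s:cv2.resize(im[y:y+h,x:x+w],None,fx=s,fy=s,interpolation=cv2.INTER_CUBIC)
c1=f(a,205,160,110,100,5);cv2.imwrite("pics/c1.png",c1)
cv2.imwrite("pics/c2.png",f(b,200,100,125,140,4))
cap=np.hstack([f(a,140,165,60,60,6),f(b,275,245,60,60,6)]);cv2.imwrite("pics/c3.png",cap)
print("cap rough",tri((169,197),(312,288)))
for n in [("scene",169,197),("side",312,288)]: print(onz(*n,.022))
print("stud",onz("scene",262,207,.2))
for im,n in((a,"scene"),(b,"side")):
    g=im.max(2)<40
    roi=np.zeros_like(g); 
    if n=="scene": roi[185:210,155:180]=1
    else: roi[272:302,300:325]=1
    ys,xs=np.nonzero(g&roi.astype(bool));print(n,xs.mean(),ys.mean(),xs.min(),xs.max(),ys.min(),ys.max())
E
```

```text
cap rough (array([ 0.51899114, -0.29910659,  0.02070175]), np.float64(0.0019226426157429582))
[ 0.51955189 -0.29771662  0.022     ]
[ 0.51894763 -0.30048736  0.022     ]
stud [0.64662544 0.04791112 0.2       ]
scene 168.88513513513513 196.6891891891892 164 175 189 204
side 310.9623430962343 287.163179916318 304 318 277 297
```

View pics/c1.png

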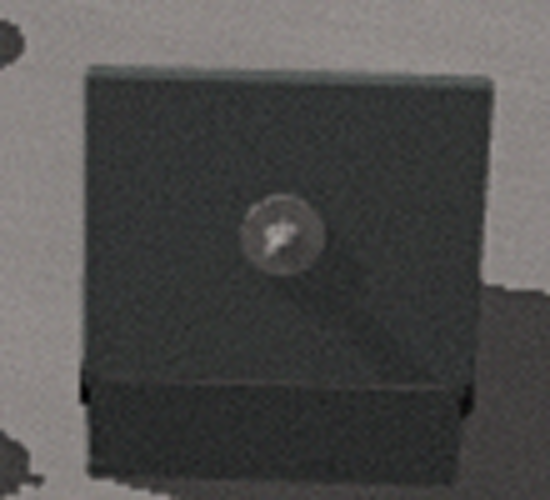

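View pics/c2.png

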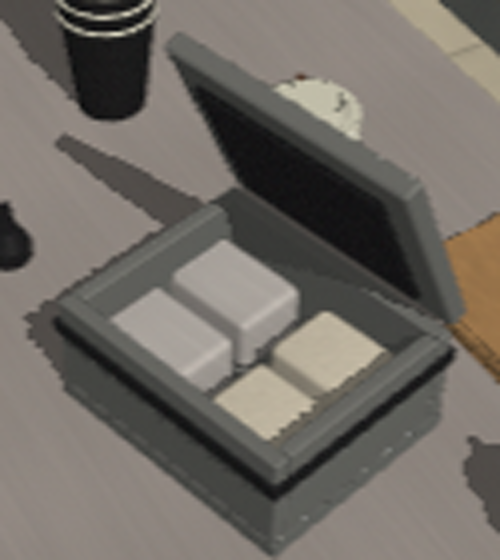

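View pics/c3.png

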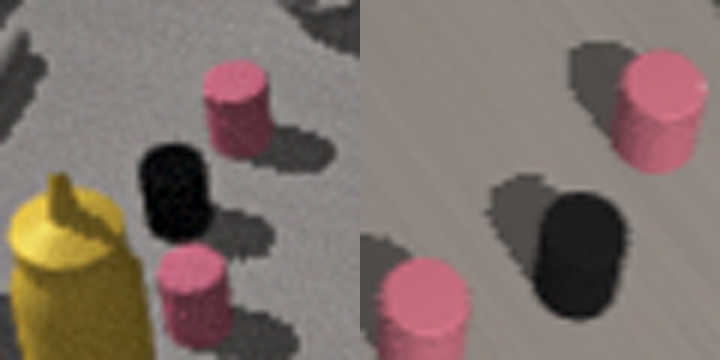

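```bash
python3 - <<'E'
from h import *
np.set_printoptions(precision=4,suppress=True)
P={"nearL(side)":("side",200+60/4,100+302/4,.1),"nearR":("side",200+278/4,100+476/4,.1),"farR":("side",200+453/4,100+347/4,.1),
"botfarR":("scene",205+88/5,160+476/5,0),"botfarL":("scene",205+459/5,160+487/5,0),"botnearR":("side",200+273/4,100+553/4,0),"botnearL":("side",200+68/4,100+388/4,0)}
Q={k:onz(*v) for k,v in P.items()}
for k,v in Q.items(): print(k,v)
print("edges",np.linalg.norm(Q["nearL(side)"]-Q["nearR"]),np.linalg.norm(Q["farR"]-Q["nearR"]),np.linalg.norm(Q["botfarR"]-Q["botfarL"]))
# free edge top-inner/outer corners
print("lid outer free R", tri((205+88/5,160+78/5),(200+425/4,100+185/4)))
print("lid outer free L", tri((205+491/5,160+80/5),(200+178/4,100+36/4)))
print("outer hinge corners scene @z", [onz("scene",205+u/5,160+v/5,.1+.018*np.cos(1.1)) for u,v in((88,380),(472,388))])
print("stud collar centre", ray("scene",205+283/5,160+235/5))
E
```

```text
nearL(side) [0.4552 0.1045 0.1   ]
nearR [ 0.5074 -0.1107  0.1   ]
farR [ 0.6739 -0.0726  0.1   ]
botfarR [ 0.684  -0.0565  0.    ]
botfarL [0.6275 0.1584 0.    ]
botnearR [ 0.5126 -0.1003  0.    ]
botnearL [0.4576 0.1113 0.    ]
edges 0.2214717991280943 0.17080794354348214 0.22223237691151837
lid outer free R (array([ 0.6311, -0.0703,  0.2682]), np.float64(0.004706331571431575))
lid outer free L (array([0.5716, 0.1375, 0.2702]), np.float64(0.004701029904014087))
outer hinge corners scene @z [array([ 0.7008, -0.0485,  0.1082]), array([0.6436, 0.1593, 0.1082])]
stud collar centre (array([1.5009, 0.2392, 1.0817]), array([-0.6873, -0.1548, -0.7096]))
```

The crop at c3 shows a plain black flat-topped cylinder between two pink ones, so that is the cap, at about (0.519, -0.299). The lid hinge is at about (0.657, 0.049). The box yaw is about 14.4° and the lid opening q is about 1.14 rad. I'll raise the tool, close the fingers and test the yaw direction.

Emit:
{"fn": "apply_moves", "kwargs": {
  "rows": [
    [0,0,40,0,0,5,1],
    [20,-30,40,0,0,5,1],
    [30,-40,20,0,0,5,1]
  ],
  "grip_force": 30
}}

```text
time: 0.52
ee_pos: [0.212, 0.4554, 0.3497]
tcp_rot: [179.9, 0.0, 178.2]
wrist_force: [1.1, -0.1, 0.4]
opening: 0.0323
```

```bash
python3 - <<'E'
from h import *
np.set_printoptions(precision=4,suppress=True)
o=get_obs()
for k in("time","q","ee_pos","tcp_rot","wrist_force","opening"): print(k,o[k])
for n,(u,v) in dict(cups=(384,283),lids=(316,297),sauce=(157,240),nozzle=(341,232),shaker=(346,197)).items(): print(n,onz("scene",u,v,0))
c=np.array([np.cos(np.radians(14.4)),np.sin(np.radians(14.4))])
for q in (1.3,1.14,1,.8,.6,.4,.2,.1,0):
    s=-(.16*np.cos(q)-.018*np.sin(q))+.011
    print(q,np.array([.657,.049])+s*c,.1+.16*np.sin(q)+.018*np.cos(q)+.017)
E
```

```text
time 0.525
q [ 65.0378   2.0146  18.5433 106.4598   0.0016  66.8811]
ee_pos [0.212  0.4554 0.3497]
tcp_rot [179.9359   0.0256 178.1567]
wrist_force [ 1.1478 -0.1429  0.4152]
opening 0.03227431919862672
cups [0.6459 0.416  0.    ]
lids [0.7486 0.2377 0.    ]
sauce [ 0.6863 -0.2686  0.    ]
nozzle [0.487  0.2717 0.    ]
shaker [0.3223 0.2665 0.    ]
1.3 [0.643  0.0454] 0.2759842885819935
1.14 [0.6188 0.0392] 0.2698980604497918
1 [0.5986 0.034 ] 0.26136079907488996
0.8 [0.5722 0.0272] 0.24431769531217262
0.6 [0.5496 0.0214] 0.22219883681157987
0.4 [0.5317 0.0168] 0.195886032661436
0.2 [0.5192 0.0136] 0.16642829132835213
0.1 [0.5152 0.0126] 0.150883421638497
0 [0.5127 0.0119] 0.135
```

Emit:
{"fn": "apply_moves", "kwargs": {
  "rows": [
    [38,-34,0,0,0,6,1],
    [38,-34,0,0,0,6,1],
    [38,-34,0,0,0,4,1],
    [38,-34,0,0,0,0,1],
    [38,-34,0,0,0,0,1],
    [38,-34,0,0,0,0,1],
    [38,-34,0,0,0,0,1],
    [38,-34,0,0,0,0,1],
    [38,-34,0,0,0,0,1],
    [38,-34,0,0,0,0,1],
    [38,-34,0,0,0,0,1],
    [38,-29,0,0,0,0,1],
    [0,0,-40,0,0,0,1],
    [0,0,-38,0,0,0,1],
    [0,0,0,0,0,0,1]
  ]
}}

```text
time: 2.4
ee_pos: [0.6667, 0.0524, 0.2661]
tcp_rot: [179.9, -0.4, -166.1]
wrist_force: [-0.1, -0.2, 0.7]
opening: 0.0001
```

```bash
python3 - <<'E'
from h import *
for n in("scene","side"): cv2.imwrite(f"pics/{n}1.png",cv2.cvtColor(camera(n),cv2.COLOR_RGB2BGR))
a=cv2.imread("pics/scene1.png");b=cv2.imread("pics/side1.png")
cv2.imwrite("pics/d1.png",np.hstack([cv2.resize(a[100:280,180:340],(400,450)),cv2.resize(b[50:250,170:350],(400,450))]))
print(get_obs()["q"])
E
```

```text
[ 4.51243232e+00  2.36326657e+01  3.51775668e+01  1.01500159e+02
 -9.62677775e-07 -9.37464340e+00]
```

View pics/d1.png

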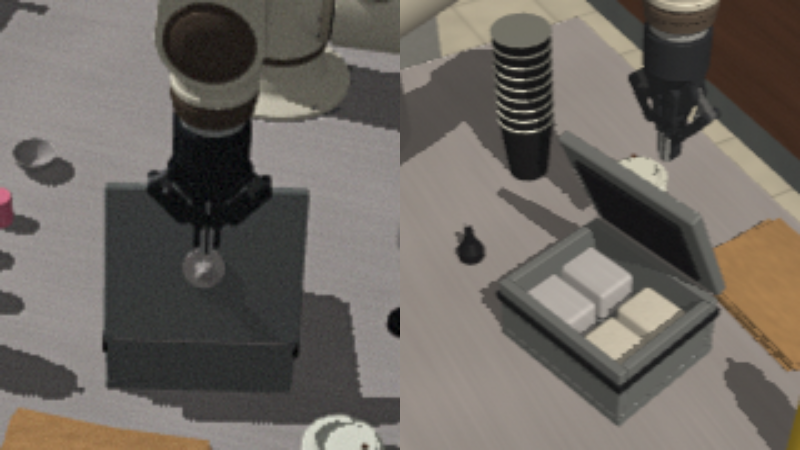

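Emit:
{"fn": "apply_moves", "kwargs": {
  "rows": [
    [-24,-7,2,0,0,0,1],
    [-22,-6,0,0,0,0,1],
    [-12,-3,-4,0,0,0,1],
    [-11,-3,-5,0,0,0,1],
    [-14,-3,-9,0,0,0,1],
    [-13,-3,-10,0,0,0,1]
  ]
}}

```text
time: 3.25
ee_pos: [0.5726, 0.0277, 0.2481]
tcp_rot: [-179.9, 0.3, -166.1]
wrist_force: [0.4, 0.4, 1.4]
opening: 0.0001
```

```bash
python3 - <<'E'
from h import *
for n in("side",): cv2.imwrite(f"pics/{n}2.png",cv2.cvtColor(camera(n),cv2.COLOR_RGB2BGR))
b=cv2.imread("pics/side2.png")
cv2.imwrite("pics/d2.png",cv2.resize(b[50:250,170:350],(500,560)))
E
```

```text
(no output)
```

View pics/d2.png

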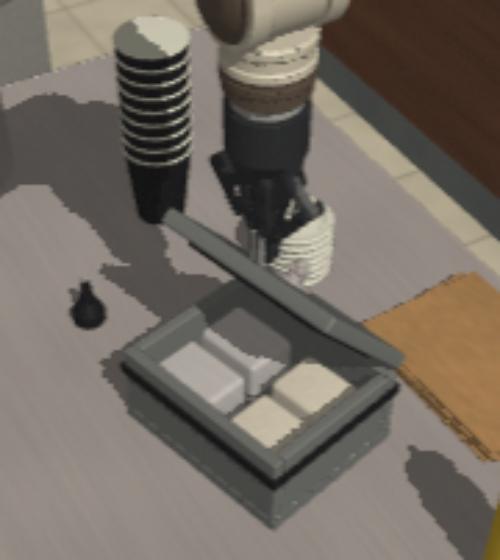

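Emit:
{"fn": "apply_moves", "kwargs": {
  "rows": [
    [-11,-3,-12,0,0,0,1],
    [-11,-3,-12,0,0,0,1],
    [-9,-2,-13,0,0,0,1],
    [-9,-2,-13,0,0,0,1],
    [-6,-2,-15,0,0,0,1],
    [-6,-1,-15,0,0,0,1],
    [-4,-1,-10,0,0,0,1],
    [-1,0,-6,0,0,0,1]
  ]
}}

```text
time: 4.3
ee_pos: [0.5155, 0.0137, 0.1493]
tcp_rot: [-180.0, 0.1, -166.1]
wrist_force: [0.3, 0.2, -0.4]
opening: -0.0
```

Emit:
{"fn": "apply_moves", "kwargs": {
  "rows": [
    [-1,0,-6,0,0,0,1],
    [-1,0,-5,0,0,0,1],
    [0,0,-2,0,0,0,1]
  ]
}}

```text
time: 4.68
ee_pos: [0.5129, 0.0136, 0.1355]
tcp_rot: [-180.0, 0.0, -166.1]
wrist_force: [-5.5, -0.2, 12.2]
opening: 0.0003
```

Emit:
{"fn": "apply_moves", "kwargs": {
  "rows": [
    [0,0,-1,0,0,0,1],
    [0,0,0,0,0,0,1],
    [0,0,0,0,0,0,1]
  ]
}}

```text
time: 5.05
ee_pos: [0.5128, 0.0136, 0.1355]
tcp_rot: [-180.0, 0.0, -166.1]
wrist_force: [-5.3, -0.0, 8.9]
opening: 0.0002
```

```bash
python3 - <<'E'
from h import *
for n in("side",): cv2.imwrite(f"pics/{n}3.png",cv2.cvtColor(camera(n),cv2.COLOR_RGB2BGR))
b=cv2.imread("pics/side3.png")
cv2.imwrite("pics/d3.png",cv2.resize(b[50:250,170:350],(500,560)))
E
```

```text
(no output)
```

View pics/d3.png

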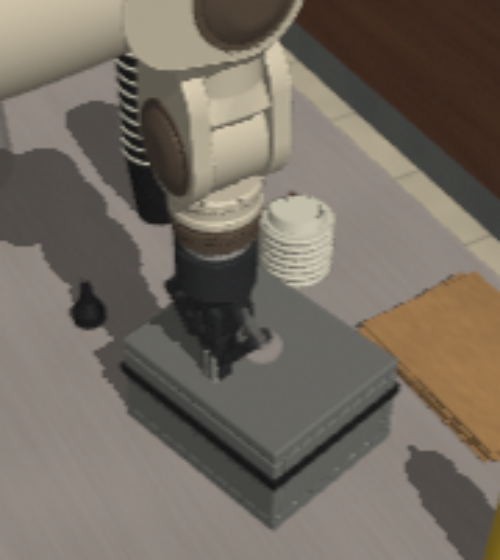

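The side view shows the lid flat on the box, and the fingertip height of 0.1185 matches the 0.118 shut height. I'll lift off and take views of the stud and the cap area.

Emit:
{"fn": "apply_moves", "kwargs": {
  "rows": [
    [0,0,20,0,0,0,1],
    [0,0,50,0,0,0,0.5],
    [0,0,60,0,0,0,0.5],
    [0,0,30,0,0,0,0.5],
    [0,0,0,0,0,0,0.5],
    [0,0,0,0,0,0,0.5]
  ]
}}

```text
time: 5.85
ee_pos: [0.5129, 0.0136, 0.2934]
tcp_rot: [180.0, -0.1, -166.1]
wrist_force: [-0.5, 0.7, -0.1]
opening: 0.0426
```

```bash
python3 - <<'E'
from h import *
import pickle
o=get_obs();pickle.dump(o,open("o4.pkl","wb"))
for n in("wrist","scene","side"): cv2.imwrite(f"pics/{n}4.png",cv2.cvtColor(camera(n),cv2.COLOR_RGB2BGR))
print(wproj(o,[.57,.027,.122]),proj("scene",[.57,.027,.122]),proj("side",[.57,.027,.122]),o["ee_pos"],o["opening"])
a=cv2.imread("pics/scene4.png");b=cv2.imread("pics/side4.png")
cv2.imwrite("pics/d4.png",np.hstack([cv2.resize(a[170:250,210:310],(400,320),interpolation=2),cv2.resize(b[130:210,220:320],(400,320),interpolation=2)]))
E
```

```text
[257.12123562 227.41488766] [260.78470207 206.47668791] [263.32627766 172.48076092] [0.51287935 0.01363762 0.29340672] 0.042571124652050644
```

View pics/wrist4.png

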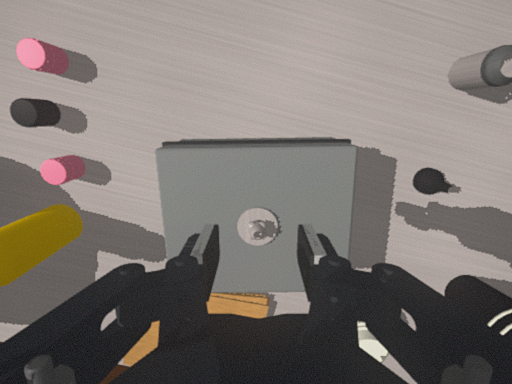

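View pics/d4.png

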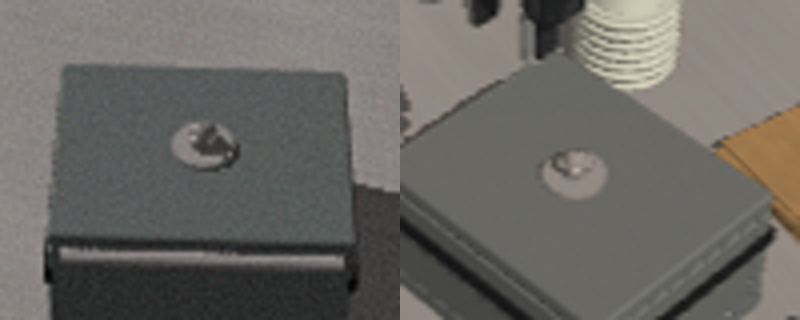

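```bash
python3 - <<'E'
from h import *
import pickle
np.set_printoptions(precision=4,suppress=True)
o=pickle.load(open("o4.pkl","rb"))
A=[]
for n,c,r in(("wrist",(258,227),30),("scene",(261,206),16),("side",(264,173),16)):
    im=cv2.imread(f"pics/{n}4.png").astype(int);x,y=c
    # lid is greenish grey: collar redder (R-G)
    d=(im[...,2]-im[...,1])
    roi=d[y-r:y+r+1,x-r:x+r+1];m=(roi>-2).astype(np.uint8)
    m=cv2.morphologyEx(m,cv2.MORPH_OPEN,np.ones((3,3)))
    m=cv2.morphologyEx(m,cv2.MORPH_CLOSE,np.ones((5,5)))
    k,l,s,ce=cv2.connectedComponentsWithStats(m)
    i=1+s[1:,4].argmax();cn=cv2.findContours((l==i).astype(np.uint8),0,1)[0][0]
    h=cv2.convexHull(cn);e=cv2.fitEllipse(h);u=np.array(e[0])+[x-r,y-r]
    if n=="wrist": O,D=wray(o,*u)
    else: O,D=ray(n,*u)
    print(n,u,e[1],s[i,4],O+D*(.122-O[2])/D[2])
    A.append((np.eye(3)-np.outer(D,D),O))
p=np.linalg.solve(sum(a for a,_ in A),sum(a@b for a,b in A));print(p)
# pinks/cap in wrist & side/scene on table
for nm,uv in dict(p1=(180,183),p2=(172,214),cap=(169,197)).items(): print(nm,onz("scene",*uv,.022))
print("wrist cap top", wproj(o,[.519,-.299,.044]), wproj(o,[.519,-.299,.0]))
E
```

```text
wrist [258.3585 246.3329] (62.02742004394531, 80.57678985595703) 2380 [0.5926 0.034  0.122 ]
scene [260.1568 205.8529] (12.528249740600586, 16.06199073791504) 153 [0.568  0.0246 0.122 ]Traceback (most recent call last):
  File "<stdin>", line 15, in <module>
cv2.error: OpenCV(4.12.0) /io/opencv/modules/imgproc/src/shapedescr.cpp:361: error: (-201:Incorrect size of input array) There should be at least 5 points to fit the ellipse in function 'fitEllipseNoDirect'
```

```bash
python3 - <<'E'
from h import *
import pickle
np.set_printoptions(precision=4,suppress=True)
o=pickle.load(open("o4.pkl","rb"))
A=[];V=[]
for n,c,r in(("wrist",(258,227),27),("scene",(261,206),13),("side",(264,173),13)):
    im=cv2.imread(f"pics/{n}4.png");x,y=c
    R=im[y-r:y+r+1,x-r:x+r+1];g=R[...,2]
    t,m=cv2.threshold(np.ascontiguousarray(g),0,255,cv2.THRESH_BINARY+cv2.THRESH_OTSU)
    lid=np.median(R.reshape(-1,3),0);d=(R.astype(float)-lid)
    m=((d[...,2]-d[...,0]*.5)>np.percentile(d[...,2]-d[...,0]*.5,65)*0+8).astype(np.uint8)*255
    V.append(np.hstack([cv2.resize(R,(250,250),interpolation=0),cv2.cvtColor(cv2.resize(m,(250,250),interpolation=0),8)]))
    k,l,s,ce=cv2.connectedComponentsWithStats(m)
    i=1+s[1:,4].argmax();h=cv2.convexHull(cv2.findContours((l==i).astype(np.uint8),0,1)[0][0])
    e=cv2.fitEllipse(h);u=np.array(e[0])+[x-r,y-r]
    O,D=wray(o,*u) if n=="wrist" else ray(n,*u)
    print(n,u,e[1],lid,O+D*(.122-O[2])/D[2])
    A.append((np.eye(3)-np.outer(D,D),O))
p=np.linalg.solve(sum(a for a,_ in A),sum(a@b for a,b in A));print(p)
cv2.imwrite("pics/seg4.png",cv2.resize(np.vstack(V),(400,600)))
E
```

```text
wrist [256.7763 226.211 ] (37.816070556640625, 40.62998962402344) [127. 131. 131.] [0.5687 0.0263 0.122 ]
scene [259.8394 205.4916] (11.01851749420166, 14.5430326461792) [90. 91. 88.] [0.5669 0.0233 0.122 ]
side [263.5823 173.2991] (11.714967727661133, 16.051958084106445) [100. 104. 105.] [0.569  0.0238 0.122 ]
[0.5684 0.0244 0.1229]
```

View pics/seg4.png

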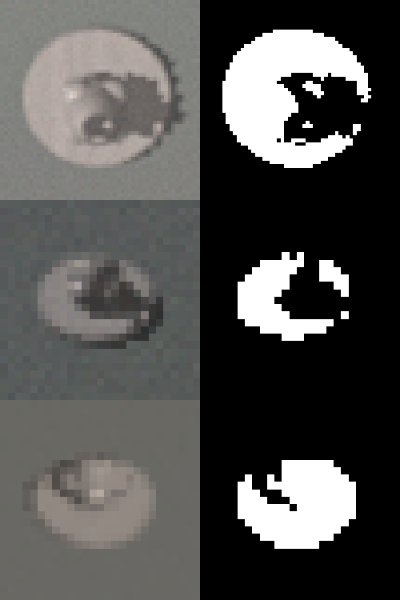

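```bash
python3 - <<'E'
from h import *
import pickle
np.set_printoptions(precision=4,suppress=True)
print(onz("scene",260.8,205.5,.122),onz("side",263.5,173.4,.122))
b=cv2.imread("pics/side4.png");a=cv2.imread("pics/scene4.png")
for n,im in(("scene",a),("side",b)):
    h=cv2.cvtColor(im,cv2.COLOR_BGR2HSV)
    m=cv2.inRange(h,(160,90,60),(180,255,255))
    k,l,s,c=cv2.connectedComponentsWithStats(m)
    for i in range(1,k):
        if s[i,4]>40: print(n,s[i],onz(n,*c[i],.022))
o=pickle.load(open("o4.pkl","rb"))
O,D=wray(o,25,113);print("cap top wrist",O+D*(.044-O[2])/D[2])
E
```

```text
[0.5661 0.026  0.122 ] [0.5686 0.0236 0.122 ]
scene [174 175  11  16 142] [ 0.4444 -0.2924  0.022 ]
scene [166 205  13  18 173] [ 0.5884 -0.2573  0.022 ]
side [317 253  16  21 244] [ 0.589  -0.2563  0.022 ]
side [278 288  15  21 264] [ 0.4452 -0.2902  0.022 ]
cap top wrist [ 0.5196 -0.2935  0.044 ]
```

Emit:
{"fn": "apply_moves", "kwargs": {
  "rows": [
    [-7,-54,0,0,0,0,0.35],
    [-7,-54,0,0,0,0,0.35],
    [-7,-54,-10,0,0,0,0.35],
    [-7,-54,-25,0,0,0,0.35],
    [-7,-54,-28,0,0,0,0.35],
    [-8,-55,-30,0,0,0,0.35],
    [0,0,0,0,0,0,0.35],
    [0,0,0,0,0,0,0.35]
  ]
}}

```text
time: 7.0
ee_pos: [0.4697, -0.3106, 0.2012]
tcp_rot: [179.9, -0.0, -166.2]
wrist_force: [-0.3, -0.3, 0.1]
opening: 0.0555
```

```bash
python3 - <<'E'
from h import *
import pickle
np.set_printoptions(precision=4,suppress=True)
o=get_obs();pickle.dump(o,open("o5.pkl","wb"))
im=cv2.cvtColor(camera("wrist"),cv2.COLOR_RGB2BGR);cv2.imwrite("pics/wrist5.png",im)
print(o["ee_pos"],o["tcp_rot"],o["opening"],wproj(o,[.519,-.299,.044]),wproj(o,[.519,-.299,0]))
E
```

```text
[ 0.4697 -0.3106  0.2012] [ 179.9439   -0.0329 -166.1601] 0.05554610023540514 [257.1203 225.6156] [257.148  211.8554]
```

View pics/wrist5.png

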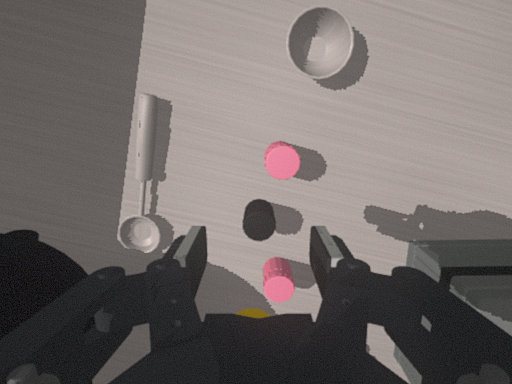

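```bash
python3 - <<'E'
from h import *
import pickle
np.set_printoptions(precision=4,suppress=True)
o=pickle.load(open("o5.pkl","rb"));im=cv2.imread("pics/wrist5.png")
m=(im.max(2)<60).astype(np.uint8);m[:195]=0;m[250:]=0;m[:,:235]=0;m[:,285:]=0
k,l,s,c=cv2.connectedComponentsWithStats(m);i=1+s[1:,4].argmax();print(s[i],c[i])
O,D=wray(o,*c[i]);print("centre at z=.024",O+D*(.024-O[2])/D[2])
x,y,w,h=s[i][:4]
O,D=wray(o,x+(w-1)/2,y+h-1);p=O+D*(.044-O[2])/D[2];print("top far edge",p, "centre", p-.018*np.array([.971,.239,0]))
O,D=wray(o,x+(w-1)/2,y);p=O+D*(0-O[2])/D[2];print("bot near edge",p,"centre",p+.018*np.array([.971,.239,0]))
cv2.imwrite("pics/cr5.png",cv2.resize(im[190:260,225:295],(560,560),interpolation=2))
E
```

```text
[256 200  19  23 112] [266.0357 208.5268]
centre at z=.024 [ 0.5043 -0.2922  0.024 ]
top far edge [ 0.5129 -0.2917  0.044 ] centre [ 0.4954 -0.296   0.044 ]
bot near edge [ 0.5018 -0.2934  0.    ] centre [ 0.5193 -0.289   0.    ]
```

View pics/cr5.png

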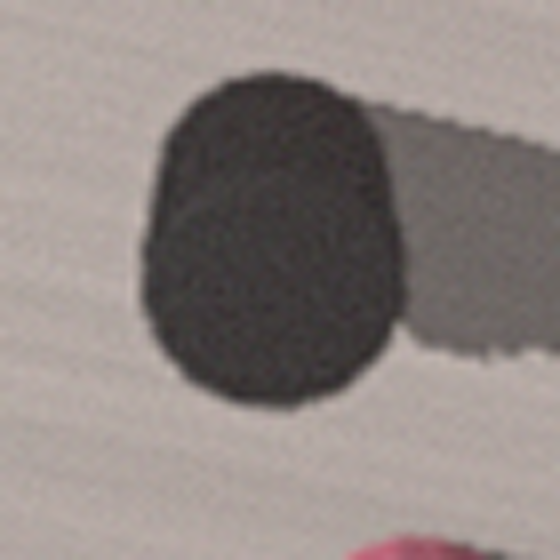

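```bash
python3 - <<'E'
from h import *
import pickle
np.set_printoptions(precision=4,suppress=True)
o=pickle.load(open("o5.pkl","rb"))
O,D=wray(o,258.8,224.5);print(O+D*(.044-O[2])/D[2])
O,D=wray(o,258.8,198.3);p=O+D*(0-O[2])/D[2];print(p+.018*np.array([.971,.239,0]))
E
```

```text
[ 0.5173 -0.2975  0.044 ]
[ 0.519  -0.2969  0.    ]
```

Emit:
{"fn": "apply_moves", "kwargs": {
  "rows": [
    [24,7,-20,0,0,0,0.35],
    [24,7,-40,0,0,0,0.35],
    [0,0,-50,0,0,0,0.35],
    [0,0,-40,0,0,0,0.35],
    [0,0,-20,0,0,0,0.35],
    [0,0,-5,0,0,0,0.35],
    [0,0,0,0,0,0,0.35]
  ],
  "grip_force": 70
}}

```text
time: 7.92
ee_pos: [0.5188, -0.296, 0.0269]
tcp_rot: [-180.0, 0.0, -166.0]
wrist_force: [0.2, -0.8, -0.5]
opening: 0.0556
```

```bash
python3 - <<'E'
from h import *
o=get_obs();im=cv2.cvtColor(camera("wrist"),cv2.COLOR_RGB2BGR);cv2.imwrite("pics/wrist6.png",im)
print(o["ee_pos"],wproj(o,[.518,-.297,.044]))
E
```

```text
[ 0.51881176 -0.29604767  0.02686893] [256.32748163 269.95973682]
```

View pics/wrist6.png

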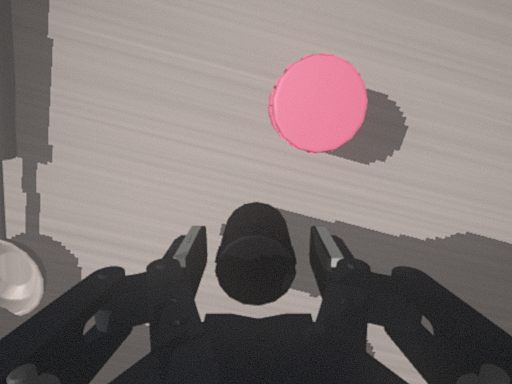

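The cap stands centred between the pads, with its top disc near (256,270) where predicted. I'll lower 4 mm and grip.

Emit:
{"fn": "apply_moves", "kwargs": {
  "rows": [
    [0,0,-4,0,0,0,0.35],
    [0,0,0,0,0,0,0.7],
    [0,0,0,0,0,0,0.9],
    [0,0,0,0,0,0,0.9],
    [0,0,0,0,0,0,0.9]
  ],
  "grip_force": 70
}}

```text
time: 8.6
ee_pos: [0.5182, -0.297, 0.0232]
tcp_rot: [-180.0, 0.0, -166.1]
wrist_force: [-0.5, -0.4, 5.6]
opening: 0.0348
```

Emit:
{"fn": "apply_moves", "kwargs": {
  "rows": [
    [0,0,10,0,0,0,0.9],
    [0,0,40,0,0,0,0.9],
    [0,0,60,0,0,0,0.9],
    [0,0,60,0,0,0,0.9],
    [0,0,20,0,0,0,0.9],
    [0,0,0,0,0,0,0.9]
  ]
}}

```text
time: 9.35
ee_pos: [0.5185, -0.2971, 0.2145]
tcp_rot: [-179.9, 0.1, -166.1]
wrist_force: [-0.6, -0.6, -1.7]
opening: 0.0344
```

```bash
python3 - <<'E'
from h import *
o=get_obs();im=cv2.cvtColor(camera("wrist"),cv2.COLOR_RGB2BGR);cv2.imwrite("pics/wrist7.png",im)
b=cv2.cvtColor(camera("side"),cv2.COLOR_RGB2BGR);cv2.imwrite("pics/side7.png",b)
print(o["ee_pos"],o["wrist_force"],o["opening"])
u=proj("side",o["ee_pos"]).astype(int);print(u)
c=b[u[1]-50:u[1]+50,u[0]-50:u[0]+50]
cv2.imwrite("pics/c7.png",np.hstack([cv2.resize(c,(384,384),interpolation=2),cv2.resize(im[150:342,160:352],(384,384))]))
E
```

```text
[ 0.51851267 -0.29711639  0.21446428] [-0.57650453 -0.58569091 -1.67481933] 0.03437755029760852
[319 241]
```

View pics/c7.png

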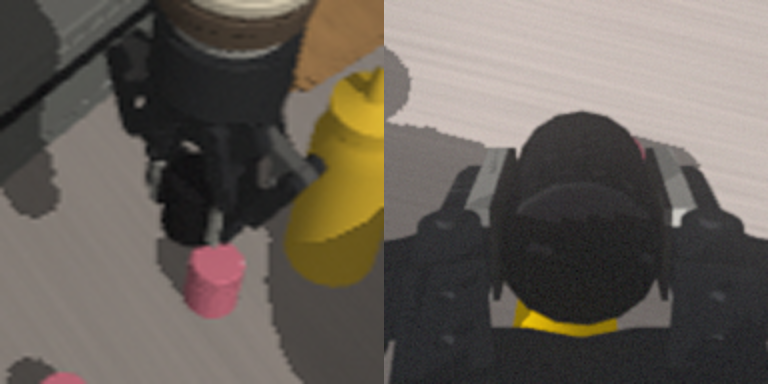

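Emit:
{"fn": "apply_moves", "kwargs": {
  "rows": [
    [8,50,0,0,0,0,0.9],
    [8,52,0,0,0,0,0.9],
    [8,54,0,0,0,0,0.9],
    [8,54,0,0,0,0,0.9],
    [8,54,0,0,0,0,0.9],
    [6,40,0,0,0,0,0.9],
    [4,19,0,0,0,0,0.9],
    [0,0,-25,0,0,0,0.9],
    [0,0,-10,0,0,0,0.9],
    [0,0,0,0,0,0,0.9],
    [0,0,0,0,0,0,0.9]
  ]
}}

```text
time: 10.82
ee_pos: [0.5681, 0.0257, 0.1782]
tcp_rot: [-180.0, 0.0, -166.2]
wrist_force: [0.5, 1.1, -0.7]
opening: 0.035
```

```bash
python3 - <<'E'
from h import *
import pickle
o=get_obs();pickle.dump(o,open("o8.pkl","wb"));I={}
for n in("wrist","scene","side"): I[n]=cv2.cvtColor(camera(n),cv2.COLOR_RGB2BGR);cv2.imwrite(f"pics/{n}8.png",I[n])
print(o["ee_pos"],o["tcp_rot"],o["wrist_force"])
p=o["ee_pos"]
print(wproj(o,p+[0,0,.0208]),[(n,proj(n,p+[0,0,-.0232]),proj(n,[.5685,.0262,.144])) for n in("scene","side")])
r=lambda im,u,w:cv2.resize(im[int(u[1])-w:int(u[1])+w,int(u[0])-w:int(u[0])+w],(384,384),interpolation=2)
cv2.imwrite("pics/c8.png",np.hstack([r(I["scene"],proj("scene",p),32),r(I["side"],proj("side",p),32)]))
E
```

```text
[0.56813692 0.02566507 0.17822754] [-1.79989516e+02  3.31207806e-02 -1.66169854e+02] [ 0.48409634  1.08467035 -0.72417616]
[258.01981569 276.80651397] [('scene', array([260.91723578, 197.93599217]), array([260.92483889, 200.76460009])), ('side', array([263.16387177, 164.47805073]), array([263.12223529, 167.2019748 ]))]
```

View pics/c8.png

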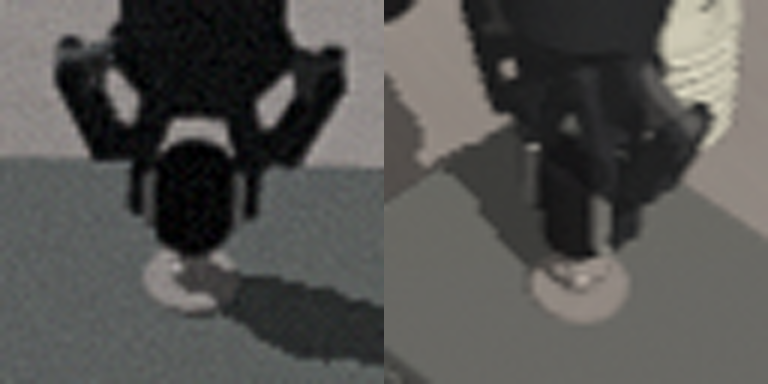

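View pics/wrist8.png

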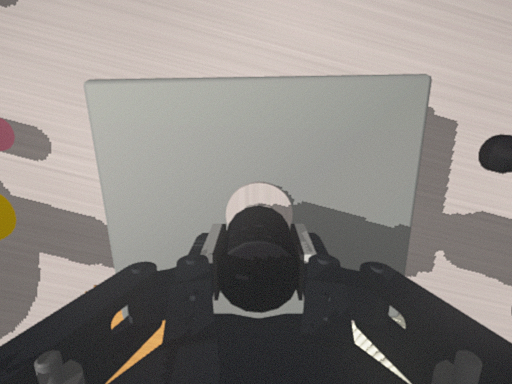

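The wrist view shows the collar centred at column 259.5 and the cap at about 260. The scene and side crops also show the cap over the collar. I'll descend in stages.

Emit:
{"fn": "apply_moves", "kwargs": {
  "rows": [
    [0,0,-6,0,0,0,0.9],
    [0,0,-6,0,0,0,0.9],
    [0,0,-6,0,0,0,0.9],
    [0,0,0,0,0,0,0.9]
  ]
}}

```text
time: 11.48
ee_pos: [0.5676, 0.0262, 0.1588]
tcp_rot: [180.0, -0.1, -166.1]
wrist_force: [0.3, 0.3, 0.1]
opening: 0.0349
```

Emit:
{"fn": "apply_moves", "kwargs": {
  "rows": [
    [0,0,-2,0,0,0,0.9],
    [0,0,-2,0,0,0,0.9],
    [0,0,0,0,0,0,0.9]
  ]
}}

```text
time: 11.85
ee_pos: [0.5679, 0.0262, 0.1556]
tcp_rot: [-180.0, -0.0, -166.1]
wrist_force: [-2.0, -1.2, 0.9]
opening: 0.0347
```

Emit:
{"fn": "apply_moves", "kwargs": {
  "rows": [
    [0,0,-1,0,0,0,0.9],
    [0,0,-1,0,0,0,0.9],
    [0,0,0,0,0,0,0.9]
  ],
  "grip_force": 90
}}

```text
time: 12.22
ee_pos: [0.5681, 0.0262, 0.1546]
tcp_rot: [-180.0, 0.1, -166.1]
wrist_force: [-2.4, 0.6, 6.0]
opening: 0.0346
```

Emit:
{"fn": "apply_moves", "kwargs": {
  "rows": [
    [0,0,-1,0,0,0,0.9],
    [0,0,-1,0,0,0,0.9],
    [0,0,0,0,0,0,0.9]
  ]
}}

```text
time: 12.6
ee_pos: [0.5682, 0.0262, 0.153]
tcp_rot: [-180.0, 0.1, -166.1]
wrist_force: [-3.3, -0.2, 9.2]
opening: 0.0347
```

Emit:
{"fn": "apply_moves", "kwargs": {
  "rows": [
    [0,0,-1,0,0,0,0.9],
    [0,0,-1,0,0,0,0.9],
    [0,0,0,0,0,0,0.9]
  ]
}}

```text
time: 12.98
ee_pos: [0.5679, 0.0262, 0.1499]
tcp_rot: [-180.0, 0.0, -166.1]
wrist_force: [-1.4, -0.2, 1.2]
opening: 0.0341
```

The force rose to 9.2 N and then dropped to 1.2 N, so the cap has clicked. I'll carry on to the collar.

Emit:
{"fn": "apply_moves", "kwargs": {
  "rows": [
    [0,0,-1.5,0,0,0,0.9],
    [0,0,-1.5,0,0,0,0.9],
    [0,0,-1,0,0,0,0.9],
    [0,0,0,0,0,0,0.9]
  ]
}}

```text
time: 13.48
ee_pos: [0.5681, 0.0262, 0.1458]
tcp_rot: [-180.0, 0.0, -166.1]
wrist_force: [-1.6, 0.2, 1.7]
opening: 0.0347
```

Emit:
{"fn": "apply_moves", "kwargs": {
  "rows": [
    [0,0,-1,0,0,0,0.9],
    [0,0,-1,0,0,0,0.9],
    [0,0,0,0,0,0,0.9]
  ]
}}

```text
time: 13.85
ee_pos: [0.5682, 0.0262, 0.1457]
tcp_rot: [-180.0, 0.1, -166.1]
wrist_force: [-5.8, -0.8, 13.3]
opening: 0.0347
```

Emit:
{"fn": "apply_moves", "kwargs": {
  "rows": [
    [0,0,-1,0,0,0,0.9],
    [0,0,0,0,0,0,0.9],
    [0,0,0,0,0,0,0.9],
    [0,0,0,0,0,0,0.9],
    [0,0,0,0,0,0,0.9],
    [0,0,0,0,0,0,0.9],
    [0,0,0,0,0,0,0.9],
    [0,0,0,0,0,0,0.9]
  ]
}}

```text
time: 14.85
ee_pos: [0.5682, 0.0262, 0.1456]
tcp_rot: [-180.0, 0.2, -166.1]
wrist_force: [-9.7, -0.4, 20.9]
opening: 0.0343
```

```bash
python3 - <<'E'
from h import *
o=get_obs();I={}
for n in("wrist","scene","side"): I[n]=cv2.cvtColor(camera(n),cv2.COLOR_RGB2BGR);cv2.imwrite(f"pics/{n}9.png",I[n])
o=get_obs();print(o["ee_pos"],o["tcp_rot"],o["wrist_force"],o["opening"],o["time"])
p=o["ee_pos"]
r=lambda im,u,w:cv2.resize(im[int(u[1])-w:int(u[1])+w,int(u[0])-w:int(u[0])+w],(384,384),interpolation=2)
cv2.imwrite("pics/c9.png",np.hstack([r(I["scene"],proj("scene",p),28),r(I["side"],proj("side",p),28)]))
E
```

```text
[0.56817968 0.02621637 0.14562561] [-1.79968956e+02  1.72513206e-01 -1.66120557e+02] [-8.62312985 -0.7829273  19.55285805] 0.034344356914536994 15.0
```

View pics/c9.png

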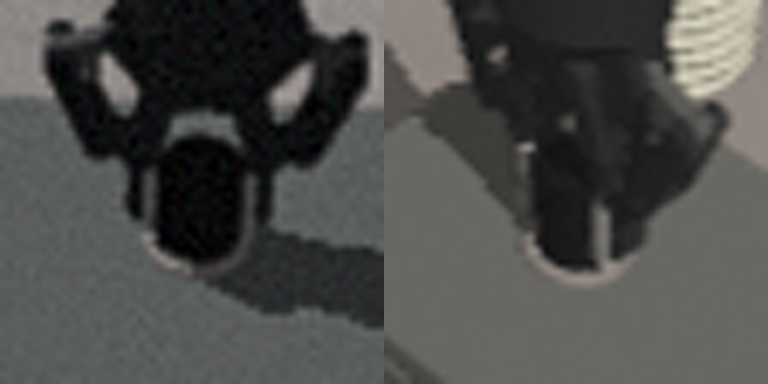

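View pics/scene9.png

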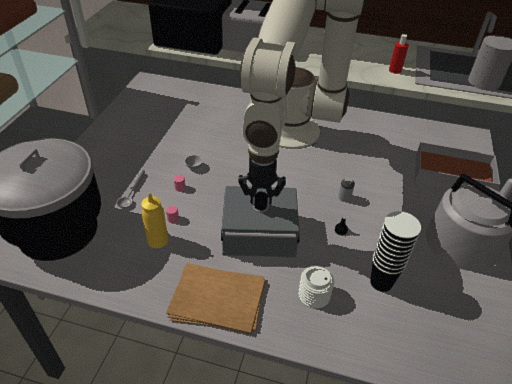

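The crop shows the cap's rim on the collar with only a thin ring of collar showing, and nothing else in the scene has visibly moved. The press holds steady at about 20 N, so I'll hand in.

```bash
python3 - <<'E'
from h import *
job_done();o=get_obs();print(o["time"],o["ee_pos"],o["wrist_force"],o["opening"])
E
```

```text
the job is handed in; nothing more can be done
the job is handed in; nothing more can be done
```

I shut the lid, took the black vent cap and pressed it onto the stud until it clicked. I handed the job in at about 15 s with the cap still gripped and pushed down; no verdict is reported.

- **Lid:** pushed shut with the closed fingertips. The fingertips stopped at 0.1185 m against the expected 0.118 m, and the side view showed it flat on the box.
- **Click:** the force rose to about 9 N, dropped to about 1 N, then rose again as the cap landed on the collar.
- **Final hold:** the tool held at z = 0.1456 m, within about 1 mm of what I expected for fully home. The tilt was about 0.2°. The downward push was about 20 N, the grip was set to 90 N, and the opening stayed at 34 mm.
- **Last pictures:** the cap sits centred, with only a thin ring of collar showing. By eye nothing else on the counter had moved; I did not measure this.

**Disagreements:**
- The three camera estimates of the stud's position differed by 3–4 mm, so I used roughly their average. The cap slid on with small side forces, about 3 N or less up to the click.
- Once pressed home, about 9 N of sideways force remained along −x.
- After hand-in the robot could no longer be read, so the final second was not checked.

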